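Find the round nose that the radius gauge fits

ROBOT

A 6-joint arm with a two-finger parallel gripper is mounted at the origin on the work surface. World frame = base frame: x ahead of the robot, y to its left, z up, the work surface at z = 0. Lengths are in m, angles in rad, forces in N, time in s.
With the tool pointing down it reaches from about 0.375 to 0.9 m from the base axis. Payload 3.1 kg.
Tool frame: the origin (TCP) lies midway between the tips of the shut fingers; the grasp point (between the pads) lies 19 mm behind it; z points along the fingers, y is the direction in which the jaws open and shut (so a half turn about z gives the same grasp; the last joint's range is limited). The gripper opens to 85 mm and grips with 20 to 120 N. Pads are 22 mm wide; open, the fingers measure 114 mm over their backs; the gripper's body (76 mm by 85 mm) begins 54 mm behind the grasp point. The pads swing forward as they close: fully open they stand 13 mm farther back than shut.
Start: joints at [1.105, 0.527, 1.433, -0, 1.181, -0.178], TCP at [0.177, 0.599, 0.21] pointing down, gripper open.
Joint ranges: [-3.08, 3.08], [-0.75, 2.2], [0.22, 2.44], [-1.43, 4.57], [0, 2.65], [-2.85, 2.85]. Speed limits (rad/s): [2.79, 2.79, 3.14, 3.14, 3.14, 3.14].

INTERFACE

Orientations are given as a unit quaternion [w, x, y, z].
In Python, from bench import arm, observe, capture, job gives the robot as it stands. Calls block until the motion is done:
- arm.goto(position, orientation): joint-space move of the TCP to a pose.
- arm.move_l(position, speed=0.15, attitude=None): straight line of the TCP; attitude=None keeps the orientation; speed is the mean speed in m/s.
- arm.movej(angles): joint-space move.
- arm.move_gripper(opening, newtons=None): finger opening in m; newtons is the grip in N (None keeps the last); returns when the fingers have stopped.
- arm.wait(seconds).
- arm.solve_ik(position, orientation): joint angles nearest the present ones, or None.
- observe(): the state.
- capture(name): name is "side" or "top"; returns a dict with "pixels" (400x640x3 uint8, red, green, blue), "range_z" (400x640 float32, m along the optical axis (not along the pixel's ray), 0 where there is no reading), "fx", "fy", "cx", "cy" (pixels), "D" ([k1, k2, p1, p2, k3] as OpenCV has them; the pictures are not rectified), "pose" (4x4, takes a point from camera to world coordinates). Camera axes: x right, y up, looking along -z (the intrinsics and any distortion apply to the point x, -y, -z); pixel columns grow to the right and rows downward; lengths in m; the calibration is good to about 2 mm. A picture is of the moment at which its call begins.
A pose or a line that the arm cannot do raises arm.MotionError and nothing moves.
- job.hand_in(): hands the job in, once; it reports no verdict.
The state is a dict: "clock": time; "q": joint angles; "joint_vel": joint speeds; "effort": joint torques, N m; "eef_pos": TCP position; "orientation": TCP orientation; "wrist_force": force on the tool from outside, world axes, zero at the start; "moment": the same for the moment, N m; "width": finger opening in m.
Only numpy, scipy, OpenCV 4.12 (cv2) and the standard library are available. Lean on these libraries where they do the work, as an engineer would, in place of code of your own. Each camera call takes 0.05 s, during which the arm holds its last target.

TASK

Pick up the concave radius gauge (the arch-shaped steel block with a tab on top) and touch it, square across and gently, to the three round noses on the rail until you find the one it fits: down fully, neither rocking loosely over the crown nor standing off on its two feet. Press it home there with a steady light force of about 10 N for a second, never more than 25 N, then let go and leave it sitting upright on that nose, about mid-length. Leave everything else on the bench where it is.

Things in the scene. Friction and masses are not known exactly. Their poses are not given: they have to be found in the camera images.
- gauge: the loose steel concave gauge, 0.2-0.33 kg: arch block 28 mm thick (x), 62 wide (y), 25 high (z), standing arch-down on two feet, with a tab on top 24 (x) by 14 mm (y), from 25 to 70 mm above the feet. Origin: between the feet, on the underside. The arch runs along x: radius 20.4 mm, spanning 150 degrees, mouth 39.4 mm wide, crown 15.1 mm above the feet
- gauge_arc (a point): centre of the gauge's arch circle, 5.3 mm below the feet, mid-thickness; axes as the gauge's. Resting on the fitting nose it lies about 0.4 mm below that nose's axis; on the small nose about 3.4 mm below, with 3 to 4 mm of loose sideways play (under 1 mm on the fitting one) when eased up 1 mm; on the big nose it stands off, about 6 mm above the axis
- gauge_grip (a point): point inside the gauge's tab, 52 mm above the feet; pinch the tab here across its 14 mm (along y)
- nose_a: one of three rigid steel round noses (horizontal cylinders 70 mm long on posts), 95 mm apart on a fixed rail 20 mm thick, 100 x 310 mm. Radii 17, 20 and 23 mm; which is which is shuffled and not told: find it by touch or look. Origin: on the cylinder axis at mid-length, 60 mm above the bench for all three (tops at 77, 80, 83 mm). x along the cylinder, y along the rail, z up
- nose_b: one of three rigid steel round noses (horizontal cylinders 70 mm long on posts), 95 mm apart on a fixed rail 20 mm thick, 100 x 310 mm. Radii 17, 20 and 23 mm; which is which is shuffled and not told: find it by touch or look. Origin: on the cylinder axis at mid-length, 60 mm above the bench for all three (tops at 77, 80, 83 mm). x along the cylinder, y along the rail, z up
- nose_c: one of three rigid steel round noses (horizontal cylinders 70 mm long on posts), 95 mm apart on a fixed rail 20 mm thick, 100 x 310 mm. Radii 17, 20 and 23 mm; which is which is shuffled and not told: find it by touch or look. Origin: on the cylinder axis at mid-length, 60 mm above the bench for all three (tops at 77, 80, 83 mm). x along the cylinder, y along the rail, z up
- convex_gauge: bystander: the convex partner gauge, a steel piece 105 mm long, 40 mm wide and 28 mm high lying flat, one end rounded outward, the other a narrow tab. Origin: on its underside, at the centre of its round end
- rack: bystander: cream tube rack with sample tubes, about 90 x 180 mm, 95 mm high. Origin: centre of underside
- jar: bystander: small capped jar, 52 mm across, 55 mm high. Origin: centre of underside
- caddy: bystander: grey open caddy with loose caps, 90 x 130 x 35 mm. Origin: centre of underside
- clip_tray: bystander: shallow steel tray with two empty tubes, 100 x 160 x 20 mm. Origin: centre of underside
Not all that is in view belongs to the job. Leave any blue or red look-alike of the gauge alone.

How it is judged:
By the outcome, as a careful person would: the job done as asked, in the order asked, and still so for the second after the job is handed in, with the robot touching nothing.
It also fails if it takes over 58 s, if anything falls off the work surface, if the arm or the gripper's body presses on something with over 40 N, if the wrist force passes 120 N, or if a joint passes its speed limit or range.

## Working session

There is one attempt and no reset: what is moved stays moved. The work goes in short steps, each a Python script; the robot and the scene stay as the last script left them, time stands still between calls to the robot, and variables do not carry over. Pictures are saved under pics/ and viewed, and the job is handed in when it is done.

```bash
ls; mkdir -p pics; python3 - <<'E'
from bench import arm, observe, capture, job
import cv2,pickle,numpy as np
for n in("side","top"):
    c=capture(n); pickle.dump(c,open(n+"0.pkl","wb"))
    cv2.imwrite(f"pics/{n}0.png",c["pixels"][:,:,::-1])
    print(n,c["fx"],c["fy"],c["cx"],c["cy"],c["D"],np.round(c["pose"],4).tolist())
o=observe();print(o)
E
```

```text
pics
side 408.6236424030822 408.6236424030822 320.81262169205206 200.23830964879966 [-0.01465095  0.          0.          0.          0.        ] [[-0.962, 0.1795, -0.2056, 0.356], [-0.2726, -0.5955, 0.7557, 0.8443], [0.0132, 0.7831, 0.6218, 0.7763], [0.0, 0.0, 0.0, 1.0]]
top 425.8691650358723 425.8691650358723 317.79459803902284 198.99548081724888 [-0.09706985  0.          0.          0.          0.        ] [[-0.0819, 0.9697, -0.2303, 0.3108], [-0.9966, -0.0806, 0.0151, -0.0243], [-0.0039, 0.2308, 0.973, 1.2835], [0.0, 0.0, 0.0, 1.0]]
{'clock': 0.1, 'q': array([ 1.10450538e+00,  5.28378801e-01,  1.43376584e+00, -3.02889375e-05,
        1.18135651e+00, -1.78495478e-01]), 'joint_vel': array([ 0.00123283, -0.00402089, -0.00356593,  0.0006137 ,  0.00104788,
        0.0003932 ]), 'effort': array([ 2.39332721e-04, -4.43303204e+01, -1.78585857e+01, -2.09581576e-04,
        3.94401635e-03, -2.30564206e-05]), 'eef_pos': array([0.17707224, 0.59869577, 0.2090307 ]), 'orientation': array([-2.89057189e-04,  1.43395876e-01,  9.89664949e-01, -9.09519933e-04]), 'wrist_force': array([0.94590129, 0.13906077, 1.52101986]), 'moment': array([-0.05624087, -0.03617827, -0.02173473]), 'width': 0.08535813183070626}
```

View pics/side0.png

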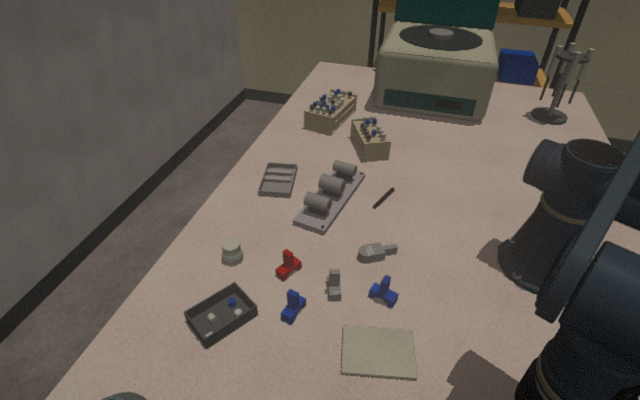

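View pics/top0.png

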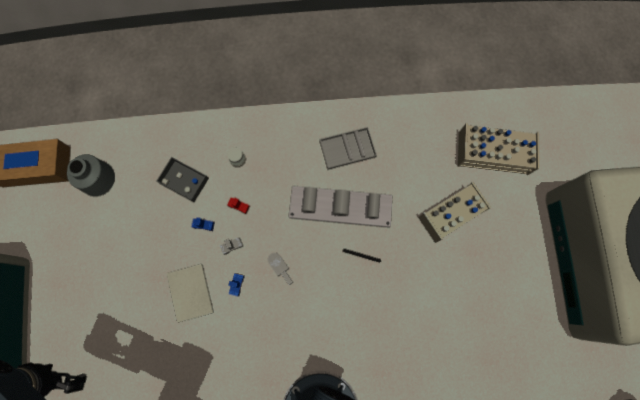

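Side view: the candidates are the grey arch block with a tab at (334,284), the red look-alike at (288,264) and the blue ones at (292,305) and (384,291). The convex gauge lies flat at (377,252). Only the grey piece at (334,284), seen in the top view at (232,245), is steel and standing with its tab up. I'll confirm it in an enlarged crop.

```bash
cat > h.py <<'E'
import cv2,pickle,numpy as np
def K(c): return np.array([[c["fx"],0,c["cx"]],[0,c["fy"],c["cy"]],[0,0,1.]])
def cloud(c):
    v,u=np.mgrid[0:400,0:640]
    n=cv2.undistortPoints(np.stack([u,v],-1).reshape(-1,1,2).astype(np.float64),K(c),np.array(c["D"],float)).reshape(400,640,2)
    z=c["range_z"].astype(float)
    P=np.stack([n[...,0]*z,-n[...,1]*z,-z],-1)
    T=np.array(c["pose"]); W=P@T[:3,:3].T+T[:3,3]
    W[z<=0]=np.nan
    return W
def ray(c,uv,h):
    n=cv2.undistortPoints(np.array(uv,float).reshape(-1,1,2),K(c),np.array(c["D"],float)).reshape(-1,2)
    T=np.array(c["pose"]); d=np.c_[n[:,0],-n[:,1],-np.ones(len(n))]@T[:3,:3].T
    o=T[:3,3]; return o+d*((h-o[2])/d[:,2])[:,None]
def proj(c,p):
    T=np.array(c["pose"]); q=(np.atleast_2d(p)-T[:3,3])@T[:3,:3]
    q=q*[1,-1,-1]
    return cv2.projectPoints(q.reshape(-1,1,3),np.zeros(3),np.zeros(3),K(c),np.array(c["D"],float))[0].reshape(-1,2)
E
python3 - <<'E'
from h import *
s=pickle.load(open("side0.pkl","rb"));t=pickle.load(open("top0.pkl","rb"))
a=cv2.resize(s["pixels"][245:325,265:405,::-1],(560,320),interpolation=cv2.INTER_CUBIC)
b=cv2.resize(t["pixels"][185:305,180:300,::-1],(320,320),interpolation=cv2.INTER_CUBIC)
d=cv2.resize(s["pixels"][150:235,280:380,::-1],(329,280),interpolation=cv2.INTER_CUBIC)
e=cv2.resize(t["pixels"][170:240,280:400,::-1],(471,275),interpolation=cv2.INTER_CUBIC)
o=np.zeros((600,800,3),np.uint8)
o[:320,:560]=a[:, :560]; o[:320,560:800]=b[:,60:300]; o[320:600,:329]=d; o[320:595,329:800]=e
cv2.imwrite("pics/crop0.png",o)
W=cloud(s);print("side"); 
# grey gauge region
for n,c,r in(("side",s,(265,305,322,346)),("top",t,(232,258,218,246))):
    W=cloud(c); R=W[r[0]:r[1],r[2]:r[3]].reshape(-1,3)
    m=R[:,2]>0.012; R=R[m]
    print(n,len(R),R[:,2].max())
    for lo,hi in((.015,.03),(.035,.08)):
        q=R[(R[:,2]>lo)&(R[:,2]<hi)]; print(lo,len(q),q.mean(0),q.min(0),q.max(0))
    W2=W[170:230,285:395] if n=="top" else W[155:232,290:370]
    R=W2.reshape(-1,3); q=R[(R[:,2]>.07)]; print("noses",len(q),q.min(0),q.max(0))
E
```

```text
side
side 362 0.07295594643996417
0.015 176 [0.48586506 0.24231051 0.02372053] [0.46765048 0.20371494 0.01500935] [0.51116484 0.26068217 0.0298265 ]
0.035 159 [0.48842524 0.23126819 0.05778569] [0.47626504 0.21688239 0.03584103] [0.50217397 0.23830836 0.07295595]
noses 553 [ 0.53274252 -0.22078582  0.07001767] [0.63682638 0.00421399 0.08646628]
top 231 0.07447361760891047
0.015 155 [0.4887589  0.22431986 0.02515644] [0.46714071 0.19247204 0.01576807] [0.51243013 0.25898229 0.02989714]
0.035 64 [0.48852594 0.22379399 0.06383514] [0.47662532 0.21595874 0.03708707] [0.50214066 0.23373896 0.07447362]
noses 855 [ 0.53277583 -0.22274927  0.07000429] [0.63783246 0.00506444 0.08857187]
```

View pics/crop0.png

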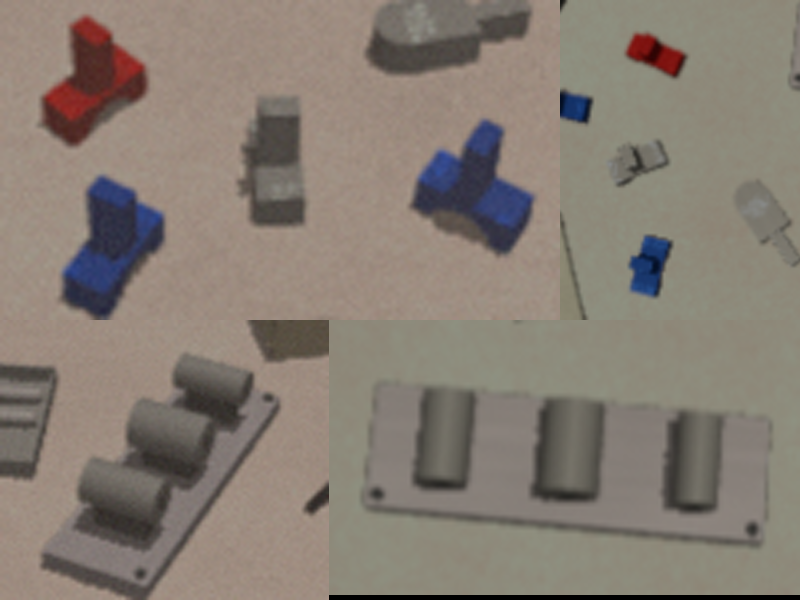

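The crop confirms it: the grey steel gauge stands at side (334,284) / top (232,245), tab up, between the red and blue copies. On the rail, the left nose in the top view looks medium, the middle one largest and the right one smallest. Next I'll measure gauge pose, nose axes and widths.

```bash
python3 - <<'E'
from h import *
s=pickle.load(open("side0.pkl","rb"));t=pickle.load(open("top0.pkl","rb"))
allp=[]
for n,c,r in(("side",s,(265,305,322,346)),("top",t,(232,258,218,246))):
    W=cloud(c); R=W[r[0]:r[1],r[2]:r[3]].reshape(-1,3)
    for lo,hi in((.021,.029),(.066,.075),(.018,.08)):
        q=R[(R[:,2]>lo)&(R[:,2]<hi)]
        x=cv2.minAreaRect((q[:,:2]*1000).astype(np.float32)); print(n,lo,len(q),np.round(x[0],1),np.round(x[1],1),round(x[2],1))
# noses
for n,c in(("top",t),("side",s)):
    W=cloud(c).reshape(-1,3)
    m=(W[:,0]>.5)&(W[:,0]<.67)&(W[:,1]>-.26)&(W[:,1]<.05)
    rail=W[m&(W[:,2]>.013)&(W[:,2]<.027)]
    x=cv2.minAreaRect((rail[:,:2]*1000).astype(np.float32)); print(n,"rail",x, np.median(rail[:,2]))
    q=W[m&(W[:,2]>.058)]
    _,lab,cen=cv2.kmeans(q[:,1:2].astype(np.float32),3,None,(3,50,1e-6),5,cv2.KMEANS_PP_CENTERS)
    for i in np.argsort(-cen[:,0]):
        p=q[lab[:,0]==i]; x=cv2.minAreaRect((p[:,:2]*1000).astype(np.float32))
        print(n,len(p),np.round(x[0],1),np.round(x[1],1),round(x[2],1),"top",np.percentile(p[:,2],[50,90,97]))
E
```

```text
side 0.021 145 [488.9 228.6] [28.  60.4] 19.3
side 0.066 59 [489.7 227.8] [23.  19.5] 13.8
side 0.018 333 [489.  228.9] [28.  61.2] 20.1
top 0.021 142 [489.5 225.6] [28.5 62.8] 19.7
top 0.066 40 [489.4 225.8] [24.4 13.7] 23.1
top 0.018 222 [489.5 225.6] [28.5 62.9] 19.7
top rail ((585.039794921875, -109.98194885253906), (309.571533203125, 101.17166900634766), 79.76988983154297) 0.020437082084501013
top 335 [601.6 -17.2] [39.4 71.1] 79.8 top [0.07687022 0.08130447 0.08317585]
top 392 [ 584.6 -110.4] [45.9 71.2] 79.8 top [0.07958638 0.08471227 0.08631516]
top 273 [ 566.6 -203.9] [33.7 67.9] 80.1 top [0.07429046 0.07872693 0.0800338 ]
side rail ((584.3369750976562, -109.25390625), (313.3910217285156, 101.98832702636719), 80.09544372558594) 0.019664373905426358
side 316 [601.5 -12. ] [38.5 75.4] 86.5 top [0.07404306 0.07977052 0.08108439]
side 321 [ 583.7 -107.5] [47.  74.3] 85.7 top [0.07562823 0.08225033 0.08375852]
side 210 [ 568.2 -200.6] [34.2 72.3] 83.0 top [0.07094415 0.07677787 0.07773109]
```

Both views agree. The gauge is at about (0.489, 0.2265) with yaw 19.7°. The nose widths are 39.4, 45.9 and 33.7 mm, so by look the 20 mm nose is at (0.602, -0.017), with its axis at -10.2°. Touch will decide. Picking up the gauge now.

```bash
cat >> h.py <<'E'
def quat(theta_deg):
    p=np.radians((theta_deg+90)/2); return np.array([0,np.cos(p),np.sin(p),0])
def avg(arm,observe,n=5,dt=0.02):
    F=[];M=[]
    for _ in range(n):
        arm.wait(dt);o=observe();F.append(o["wrist_force"]);M.append(o["moment"])
    return np.mean(F,0),np.mean(M,0),o
E
python3 - <<'E'
from bench import arm, observe, capture, job
from h import *
q=quat(109.7); g=np.array([.4893,.2265])
print(arm.solve_ik([*g,.15],q), arm.solve_ik([.6018,-.0168,.2],quat(79.8)),arm.solve_ik([.6018,-.0168,.1],quat(79.8)))
arm.goto([*g,.13],q); print(observe()["clock"])
arm.move_gripper(.05,40); print(observe()["clock"],avg(arm,observe)[0])
arm.move_l([*g,.035],speed=.1); o=observe();print(o["clock"],o["eef_pos"],o["wrist_force"])
c=capture("side"); pickle.dump(c,open("side1.pkl","wb"))
cv2.imwrite("pics/side1.png",cv2.resize(c["pixels"][220:330,240:420,::-1],(720,440),interpolation=cv2.INTER_CUBIC))
E
```

```text
[ 2.26184538e-01  4.94721691e-01  1.70862768e+00 -4.44089210e-16
  9.38243280e-01 -1.68844165e+00] [-2.13344753e-01  5.07609750e-01  1.50281307e+00 -4.44089210e-16
  1.13116983e+00 -1.60611750e+00] [-2.13344753e-01  6.37446313e-01  1.58641608e+00 -4.44089210e-16
  9.17730260e-01 -1.60611750e+00]
1.8917
2.3333 [ 0.28783693 -0.01072661  0.18056939]
3.5167 [0.48979937 0.2266293  0.03547539] [-0.03096677  0.0685666   0.19616113]
```

View pics/side1.png

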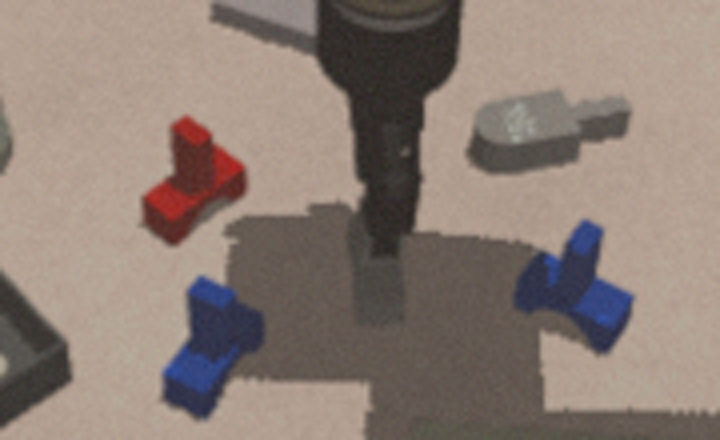

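The gripper is over the grey gauge at about (378,275) in the crop, with one finger on the near side and the block below it; the neighbours are clear. Gripping and lifting.

```bash
python3 - <<'E'
from bench import arm, observe, capture, job
from h import *
arm.move_gripper(0.0,50); F,M,o=avg(arm,observe);print(o["clock"],o["eef_pos"],o["width"],F,M)
arm.move_l([*o["eef_pos"][:2],.16],speed=.12); F,M,o=avg(arm,observe);print(o["clock"],o["eef_pos"],o["width"],F,M)
arm.goto([.6018,-.0168,.16],quat(79.8)); F,M,o=avg(arm,observe,10);print(o["clock"],o["eef_pos"],o["orientation"],quat(79.8),o["width"],F,M)
for n in("side","top"):
    c=capture(n); pickle.dump(c,open(n+"2.pkl","wb"))
    cv2.imwrite(f"pics/{n}2.png",cv2.resize(c["pixels"][110:240,260:420,::-1],(720,585),interpolation=cv2.INTER_CUBIC))
E
```

```text
4.0667 [0.48954501 0.22671256 0.0353951 ] 0.012559125692493057 [-0.13056398  0.79170221  3.39182267] [0.09316999 0.07352566 0.01309008]
5.3417 [0.48885608 0.2265103  0.15907501] 0.012591271176880102 [-0.05349812 -0.19392028 -1.83596369] [0.00241414 0.02738169 0.00306794]
6.55 [ 0.60118736 -0.01487977  0.16001073] [-3.32446934e-04  8.75639432e-02  9.96158826e-01  1.95999940e-04] [0.         0.0888943  0.99604107 0.        ] 0.012448549946456031 [ 0.00535923  0.13449672 -2.15258685] [0.02506229 0.01287966 0.00839733]
```

View pics/side2.png

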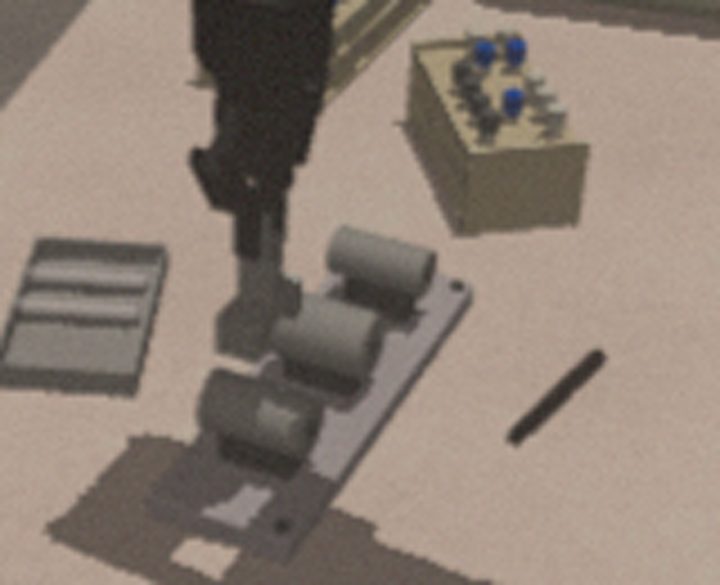

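The gauge hangs in the gripper at about (250,320), above and behind the near nose as the side camera sees it. Its weight reads about 2.1 N. I'll ease down onto the candidate nose with force feedback.

```bash
cat >> h.py <<'E'
LX=np.array([np.cos(np.radians(-10.2)),np.sin(np.radians(-10.2))]); LY=np.array([np.cos(np.radians(79.8)),np.sin(np.radians(79.8))])
N20=np.array([.6018,-.0168])
def loc(v): return np.array([v[:2]@LX,v[:2]@LY,v[2]])
E
python3 - <<'E'
from bench import arm, observe, capture, job
from h import *
arm.move_l([*N20,.114],speed=.1); arm.wait(.2)
F0,M0,o=avg(arm,observe,8); print("base",o["clock"],o["eef_pos"],F0,M0)
np.save("F0.npy",np.r_[F0,M0])
z=.110
arm.move_l([*N20,z],speed=.05)
while z>.0965:
    z-=.0005
    arm.move_l([*N20,z],speed=.02)
    F,M,o=avg(arm,observe,2,.02)
    f=loc(F-F0);p=loc(np.r_[o["eef_pos"][:2]-N20,o["eef_pos"][2]])
    print(round(o["clock"],2),round(z,4),np.round(p*1000,2),np.round(f,2),np.round(M-M0,2))
    if f[2]>3 or abs(f[1])>3: break
E
```

```text
base 7.5917 [ 0.60215627 -0.01689317  0.11458483] [-0.21067247 -0.12962848 -2.26840197] [ 0.00733961  0.01419433 -0.00598545]
8.12 0.1095 [ 4.000e-02 -1.000e-02  1.095e+02] [-0.15  0.07  0.08] [-0.03  0.01 -0.01]
8.41 0.109 [ 1.00e-02 -0.00e+00  1.09e+02] [-0.09 -0.34 -0.08] [ 0.01 -0.03 -0.  ]
8.69 0.1085 [-4.0000e-02  0.0000e+00  1.0845e+02] [-0.43  0.03 -0.07] [-0.02  0.    0.03]
8.97 0.108 [-4.0000e-02  2.0000e-02  1.0797e+02] [-0.03  0.65  0.24] [-0.01 -0.02  0.02]
9.26 0.1075 [-3.0000e-02  3.0000e-02  1.0746e+02] [ 0.7  -1.    0.45] [-0.02 -0.    0.03]
9.54 0.107 [-2.0000e-02 -1.0000e-02  1.0694e+02] [ 0.55 -0.86  0.27] [-0.02  0.01  0.02]
9.82 0.1065 [-3.0000e-02 -2.0000e-02  1.0648e+02] [-0.06 -0.12  0.01] [0.02 0.   0.  ]
10.11 0.106 [ 1.0000e-02 -1.0000e-02  1.0599e+02] [0.08 0.82 0.14] [ 0.02 -0.01  0.01]
10.39 0.1055 [-2.0000e-02 -0.0000e+00  1.0547e+02] [ 0.45 -0.03 -0.73] [ 0.01  0.02 -0.01]
10.68 0.105 [-4.0000e-02 -0.0000e+00  1.0497e+02] [-0.43 -0.4   0.42] [-0.03 -0.02  0.01]
10.96 0.1045 [-4.0000e-02  0.0000e+00  1.0447e+02] [0.37 0.36 0.24] [-0.01 -0.01  0.03]
11.24 0.104 [-4.0000e-02  0.0000e+00  1.0398e+02] [ 0.01 -0.06  0.45] [-0.02 -0.   -0.02]
11.53 0.1035 [-2.0000e-02 -0.0000e+00  1.0347e+02] [0.51 0.49 0.4 ] [ 0.   -0.05 -0.04]
11.81 0.103 [-3.0000e-02 -2.0000e-02  1.0298e+02] [0.05 0.54 0.16] [ 0.   -0.01  0.03]
12.09 0.1025 [ 7.0000e-02 -7.0000e-02  1.0251e+02] [ 0.66 -0.36  0.14] [-0.12 -0.06  0.02]
12.38 0.102 [ 1.0000e-01 -1.6000e-01  1.0204e+02] [ 0.1  -0.28  0.87] [-0.21  0.01  0.03]
12.66 0.1015 [  0.16  -0.22 101.62] [ 1.06 -0.78  1.18] [-0.39 -0.01  0.04]
12.94 0.101 [  0.21  -0.23 101.15] [ 0.22 -1.42  2.12] [-0.52  0.08  0.03]
13.22 0.1005 [  0.25  -0.27 100.7 ] [ 0.03 -2.69  3.73] [-0.65  0.07  0.03]
```

Contact starts near z=0.1025, with the nose pushing toward -y, so the gauge is slightly off centre. I'll ease it up 1 mm and feel the sideways play.

```bash
python3 - <<'E'
from bench import arm, observe, capture, job
from h import *
B=np.load("F0.npy");F0,M0=B[:3],B[3:]
def go(dy,z,n=3):
    arm.move_l([*(N20+LY*dy),z],speed=.02)
    F,M,o=avg(arm,observe,n,.02)
    f=loc(F-F0);p=loc(np.r_[o["eef_pos"][:2]-N20,o["eef_pos"][2]])
    print(round(o["clock"],2),round(dy*1000,1),round(z,4),np.round(p*1000,2),np.round(f,2),np.round((M-M0)[0],2))
    return f,(M-M0)[0]
go(-.0005,.1012)
dy=-.0005
for dy in (-.001,-.0015,-.002,-.0025,-.003):
    f,m=go(dy,.1012)
    if f[1]>1.5 or m>.2: break
E
```

```text
13.53 -0.5 0.1012 [-4.0000e-02 -3.9000e-01  1.0103e+02] [ 0.37 -1.67  1.21] -0.44
13.82 -1.0 0.1012 [ -0.24  -0.64 100.99] [ 0.73 -0.07  0.44] -0.12
14.12 -1.5 0.1012 [ -0.33  -1.31 101.03] [0.23 0.72 0.24] 0.0
14.43 -2.0 0.1012 [-7.0000e-02 -1.9900e+00  1.0118e+02] [-0.11  0.22 -0.35] -0.01
14.72 -2.5 0.1012 [-3.0000e-02 -2.3000e+00  1.0121e+02] [-0.29  1.22 -0.09] 0.15
15.03 -3.0 0.1012 [-4.0000e-02 -2.5500e+00  1.0117e+02] [0.4  2.82 0.12] 0.56
```

The free band runs from about -1.1 to -2.3 mm, so the play is about 1 mm: tight, not the 3 to 4 mm of the small nose. I'll centre at -1.7 mm and go down to find the seat height.

```bash
python3 - <<'E'
from bench import arm, observe, capture, job
from h import *
B=np.load("F0.npy");F0,M0=B[:3],B[3:]
def go(dy,z,n=3):
    arm.move_l([*(N20+LY*dy),z],speed=.02)
    F,M,o=avg(arm,observe,n,.02)
    f=loc(F-F0);p=loc(np.r_[o["eef_pos"][:2]-N20,o["eef_pos"][2]])
    print(round(o["clock"],2),round(dy*1000,1),round(z,4),np.round(p*1000,2),np.round(f,2),np.round((M-M0)[0],2))
    return f,(M-M0)[0]
z=.1012; dy=-.0017
go(dy,z)
while z>.097:
    z-=.0003
    f,m=go(dy,z,2)
    if f[2]>5 or abs(f[1])>4: break
E
```

```text
15.32 -1.7 0.1012 [ 4.0000e-02 -2.1100e+00  1.0122e+02] [ 0.17  0.26 -0.49] 0.01
15.61 -1.7 0.1009 [-2.0000e-02 -1.8600e+00  1.0088e+02] [-0.44  0.55 -0.04] -0.04
15.89 -1.7 0.1006 [ 3.0000e-02 -1.7300e+00  1.0058e+02] [0.52 0.24 0.33] -0.0
16.18 -1.7 0.1003 [-3.0000e-02 -1.6800e+00  1.0028e+02] [ 0.08 -0.15 -0.04] -0.01
16.46 -1.7 0.1 [ 6.0000e-02 -1.6500e+00  1.0015e+02] [0.04 0.06 1.22] 0.03
16.74 -1.7 0.0997 [ 1.0000e-01 -1.6800e+00  1.0009e+02] [-0.34 -0.6   4.53] 0.09
17.02 -1.7 0.0994 [  0.16  -1.71 100.06] [-1.89  0.4   8.05] 0.08
```

It seats fully at TCP z=0.1001. That puts the feet at 64.8 mm, against 64.9 expected for the fitting nose, 61.9 for the small one and 71.3 for the big one. There is almost no side force. Now the 10 N press and hold.

```bash
python3 - <<'E'
from bench import arm, observe, capture, job
from h import *
B=np.load("F0.npy");F0=B[:3]
z=.0994; dy=-.0017
def mv():
    arm.move_l([*(N20+LY*dy),z],speed=.02)
L=[]
for i in range(4):
    F,M,o=avg(arm,observe,5,.02); f=loc(F-F0); print(round(o["clock"],2),round(z,5),np.round(f,2))
    e=10-f[2]
    if abs(e)<.7: break
    z-=np.clip(e/11.5e3,-.0002,.0002); mv()
for i in range(28):
    F,M,o=avg(arm,observe,2,.025); f=loc(F-F0); L.append(f)
L=np.array(L); print(o["clock"],z,o["eef_pos"],L.mean(0),L.min(0),L.max(0))
E
```

```text
17.11 0.0994 [-1.36  0.11  7.7 ]
17.44 0.0992 [-1.86  0.09  8.59]
17.77 0.09908 [-1.92  0.44  9.45]
19.175 0.099077451534297 [ 0.60168516 -0.01855396  0.10006762] [-2.09656315 -0.01149968  9.20127678] [-2.7665302  -0.88165113  8.44639462] [-1.41162316  0.96772722 10.17059933]
```

```bash
python3 - <<'E'
from bench import arm, observe, capture, job
from h import *
B=np.load("F0.npy");F0=B[:3]
z=.09898; dy=-.0017; L=[]
arm.move_l([*(N20+LY*dy),z],speed=.02); arm.wait(.1)
for i in range(28):
    F,M,o=avg(arm,observe,2,.025); L.append(loc(F-F0))
L=np.array(L); print(o["clock"],L.mean(0),L.min(0),L.max(0))
arm.move_l([*(N20+LY*dy),.09995],speed=.02)
F,M,o=avg(arm,observe,4); print(o["eef_pos"],loc(F-F0))
arm.move_gripper(.05,20); F,M,o=avg(arm,observe,4); print(o["clock"],o["width"],F)
arm.move_l([*(N20+LY*dy),.20],speed=.1)
p=[.42,.12,.28]
try: arm.goto(p,quat(79.8))
except Exception as e: print(e)
arm.wait(.3);o=observe();print(o["clock"],o["eef_pos"],o["wrist_force"])
for n in("side","top"):
    c=capture(n); pickle.dump(c,open(n+"3.pkl","wb"))
s,t=[pickle.load(open(n+"3.pkl","rb")) for n in("side","top")]
a=cv2.resize(s["pixels"][145:235,280:380,::-1],(440,396),interpolation=cv2.INTER_CUBIC)
b=cv2.resize(t["pixels"][160:250,280:361,::-1],(356,396),interpolation=cv2.INTER_CUBIC)
cv2.imwrite("pics/end3.png",np.hstack([a,b])); cv2.imwrite("pics/side3.png",s["pixels"][:,:,::-1])
cv2.imwrite("pics/top3.png",t["pixels"][:,:,::-1])
for n,c in(("top",t),("side",s)):
    W=cloud(c).reshape(-1,3); m=(np.abs(W[:,0]-.6)<.06)&(np.abs(W[:,1]+.017)<.05)
    for lo,hi in((.086,.094),(.130,.14)):
        q=W[m&(W[:,2]>lo)&(W[:,2]<hi)]
        if len(q)>3:
            x=cv2.minAreaRect((q[:,:2]*1000).astype(np.float32)); print(n,lo,len(q),x,q[:,2].mean())
            if hi<.1: A=np.c_[q[:,:2],np.ones(len(q))]; print("slope",np.linalg.lstsq(A,q[:,2],rcond=None)[0])
E
```

```text
20.925 [-2.05964039 -0.08243324  9.67541236] [-2.71407559 -0.64865276  9.02807861] [-1.43078356  0.80457518 10.57773142]
[ 0.60174498 -0.01853384  0.10010133] [-0.52226459  0.0451533   5.65207396]
21.7583 0.050223381632772394 [-0.10045119  0.32348848  0.02149991]
24.1667 [0.42068332 0.11948124 0.27947814] [-0.27302551 -0.97659313 -0.570749  ]
top 0.086 147 ((603.1131591796875, -18.27330780029297), (61.44623565673828, 28.828222274780273), 79.08037567138672) 0.09004676661080942
slope [-0.00671037  0.02231993  0.09448797]
top 0.13 44 ((601.8579711914062, -19.191015243530273), (11.23211669921875, 23.785924911499023), 85.89125061035156) 0.1353934929825888
side 0.086 102 ((601.9686279296875, -16.645328521728516), (65.67823791503906, 28.3792667388916), 80.5237045288086) 0.08973963161226496
slope [0.02057153 0.00060642 0.07738159]
side 0.13 40 ((601.5487060546875, -18.919967651367188), (15.177042007446289, 23.486600875854492), 79.38931274414062) 0.13354537054787002
```

View pics/end3.png

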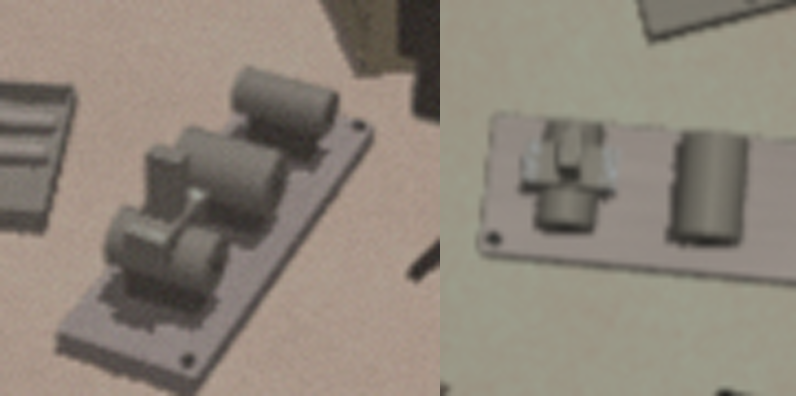

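View pics/side3.png

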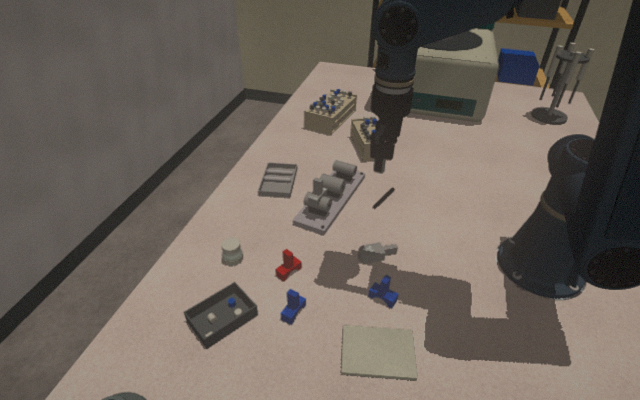

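The gauge sits upright and square on the near nose in the side view (crop (145,220), tab at (167,175); top crop (570,165)). It lies mid-length within about 2 mm, its block top reads 90 mm (89.9 expected), and the other objects look where they were. Handing in.

```bash
python3 - <<'E'
from bench import arm, observe, capture, job
print(job.hand_in()); print(observe()["clock"])
E
```

```text
the job is handed in; nothing more can be done
None
the job is handed in; nothing more can be done
```

The grey gauge is sitting upright on the 20 mm nose, the one at about (0.602, -0.017), and I have handed the job in. The clock read 24.2 s at my last check, and no verdict was reported.

- **Finding the nose:** The camera widths (39.4, 45.9 and 33.7 mm) pointed to this nose, so I touched it first. It fitted, so I did not touch the other two.
- **Touch check:** The first touch was about 1.7 mm off centre and met up to about 4 N. I eased up and re-centred.
    - The gauge then went down fully, with its feet at 64.8 mm (64.9 expected).
    - The sideways play, eased up about 1 mm, was about 1.2 mm. That is slightly over the "under 1 mm" given, but it includes arm give and is far from the 3–4 mm of the small nose.
- **Press:** I held about 9.2 N for 1.4 s, then about 9.7 N for another 1.4 s. The highest averaged reading was 10.6 N. About 2 N of force along the nose's length was also present.
- **Release:** About 5.7 N of downward force was still on when I opened the gripper, more than the 1–2 N I was aiming for. The gauge stayed put.
- **Last look:** Before hand-in, the block top read 90 mm (89.9 expected), square to the nose within about 1° and mid-length within 2 mm. The arm was clear and the other objects looked unmoved, though I checked those only by eye.

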